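# Swing the red specimen over the viewing disc

### The job

Bring the red specimen over its white viewing disc: swing the long aluminium arm that carries it about its pin until the arm rests fully home against its brass stop post. Leave the arm with the blue specimen where it is.

Things in the scene. Friction and masses are not known exactly. Their poses are not given: they have to be found in the camera images.
- red_stand: Fixed steel foot rail (8 mm high, 70 wide) of the red specimen's arm. Origin: on the bench under the upright pivot pin (hub 28 mm across, 55 high). x runs along the rail (-35 to 255 mm) to the white viewing disc (radius 33, centre x = 215, top 12 mm up); z up. Brass stop post: 14 mm diameter, 50 high, at x = 160, y = -13 mm. The two alike stands may swap places.
- red_arm (a joint): Arm angle about the pin, rad. 0: above the rail, against the stop post. Positive: swung out to the stand's +y (counter-clockwise from above), at start 0.55 to 0.95, limit 1.3. Aluminium bar 12 mm wide, 24 to 44 mm above the bench, with a round black holder (radius 26, same height) centred 215 mm from the pin. About 1 N at the free end moves it; it stays where left.
- red_specimen (a point): Centre of the red disc (42 mm diameter) on top of the black holder at the free end of the arm to be moved; 215 mm from the pin, 46 mm above the bench.
- blue_specimen (a point): Centre of the blue disc on the free end of the other, identical arm on its own identical stand; that arm is to be left alone.

How it is judged:
By the outcome, as a careful person would: the job done as asked, in the order asked, and still so for the second after the job is handed in, with the robot touching nothing.
It also fails if it takes over 35 s, if anything falls off the work surface, if the arm or the gripper's body presses on something with over 40 N, if the wrist force passes 120 N, or if a joint passes its speed limit or range.

### The arm

A 6-joint arm with a two-finger parallel gripper is mounted at the origin on the work surface. World frame = base frame: x ahead of the robot, y to its left, z up, the work surface at z = 0. Lengths are in m, angles in rad, forces in N, time in s.
With the tool pointing down it reaches from about 0.3 to 0.875 m from the base axis. Payload 6.4 kg.
Tool frame: the origin (TCP) lies midway between the tips of the shut fingers; the grasp point (between the pads) lies 19 mm behind it; z points along the fingers, y is the line along which they close (so a half turn about z gives the same grasp; the last joint's range is limited). The gripper opens to 85 mm and grips with 20 to 120 N. Pads are 22 mm wide; open, the fingers measure 114 mm over their backs; the gripper's body (76 mm by 85 mm) begins 54 mm behind the grasp point. The pads swing forward as they close: fully open they stand 13 mm farther back than shut.
Start: joints at [1.118, 0.181, 1.607, -0, 1.354, -0.206], TCP at [0.14, 0.558, 0.231] pointing down, gripper open.
Joint ranges: [-2.99, 2.99], [-0.89, 2.07], [0.3, 2.58], [-1.14, 4.28], [0, 2.63], [-3.12, 3.12]. Speed limits (rad/s): [2.57, 2.57, 3.01, 3.14, 3.14, 3.14].

### API

Orientations are given as a unit quaternion [w, x, y, z].
In Python, from bench import status, camera, ctrl gives the robot as it stands. The module is installed in compiled form; this text tells all that it offers.
- The arm moves only by the shell command python3 -m handwheel 'ROWS'. ROWS is JSON, a list that holds one entry, the list of rows, each a list of 7 numbers: the opening, from -1 (shut) to 1 (fully open), then the shift along the tool's x, y, z in cm, then the turn, a rotation vector about the tool's x, y, z in degrees. A call has 1 to 10 rows; each row is the pose to reach, as a shift and turn from the pose commanded when the call began, along the tool's axes at that moment; what a row does not reach only later rows make up. A row lasts 1/8 s, in which the tool goes at most 62.5 mm and 10.7 degrees, less where a joint would pass 70% of its speed; a pose out of reach is approached as far as the arm can. A call with a gripper value outside its range is refused whole. The fingers move at their own pace and stop on an object; the grip force is fixed at half the most. Time passes only in rows, so rows that repeat a pose let the fingers close. It gives the time, the measured TCP pose, the force, the opening and the grip force at its end, in the units of the state.
- status.get_obs(): the state, without advancing time (a new reading comes with each control period).
- camera(name): name is "scene" or "top" or "wrist"; returns a dict with "frame" (420x560x3 uint8, blue, green, red), "depth" (420x560 float32, m along the optical axis (not along the pixel's ray), 0 where there is no reading), "fx", "fy", "cx", "cy" (pixels), "extrinsics" (4x4, takes a point from camera to world coordinates); the wrist camera has in their place "hand_eye" (4x4, takes a point from camera to tool coordinates, whose origin is the TCP and whose axes are the flange's). Camera axes: x right, y down, z forward; pixel columns grow to the right and rows downward; lengths in m; the calibration is good to about 2 mm. A picture is of the moment at which its call begins: read the wrist's pose just before it.
- ctrl.hand_in(): hands the job in; it is judged then, once.
The state is a dict: "time_s": time; "q": joint angles; "dq": joint speeds; "joint_efforts": joint torques, N m; "eef_pos": TCP position; "eef_rot": TCP orientation; "wrist_force": force on the tool from outside, world axes, zero at the start; "torque": the same for the moment, N m; "opening": opening from 0.0 (shut) to 1.0 (fully open); "grasp_force": force on a finger pad.
Only numpy, scipy, OpenCV 4.12 (cv2) and the standard library are available. Lean on these libraries where they do the work, as an engineer would, in place of code of your own. Each camera call takes 0.05 s, during which the arm holds its last target. There are 200 camera calls.

## Working session

There is one attempt and no reset: what is moved stays moved. The work goes in short steps, Python scripts to look and compute and a shell command to move; the robot and the scene stay as the last step left them, time stands still between calls to the robot, and variables do not carry over. Pictures are saved under pics/ and viewed, at most 10 in all, crops included, and the job is handed in when it is done.

```bash
mkdir -p pics; cat > h.py <<'E'
import numpy as np, cv2
from bench import status, camera, ctrl
def world(c,u,v,E=None):
    d=c["depth"][int(v),int(u)]
    return (c["extrinsics"]@[ (u-c["cx"])*d/c["fx"],(v-c["cy"])*d/c["fy"],d,1])[:3]
def cloud(c):
    d=c["depth"];v,u=np.indices(d.shape)
    P=np.stack([(u-c["cx"])*d/c["fx"],(v-c["cy"])*d/c["fy"],d,np.ones_like(d)],-1)
    return (P@c["extrinsics"].T)[...,:3]
def blobs(c):
    hsv=cv2.cvtColor(c["frame"],cv2.COLOR_BGR2HSV);W=cloud(c);h,s,v=[hsv[...,i].astype(int) for i in range(3)]
    for n,m in dict(red=((h<8)|(h>172))&(s>130)&(v>80),blue=(h>100)&(h<130)&(s>130)&(v>60),brass=(h>15)&(h<32)&(s>90)&(v>80)).items():
        k,l,st,ce=cv2.connectedComponentsWithStats(m.astype(np.uint8))
        for i in range(1,k):
            if st[i,4]>15: print(n,st[i],ce[i].round(1),np.median(W[l==i],0).round(4),W[l==i].max(0).round(3))
E
python3 - <<'E'
from h import *
o=status.get_obs();print(o["eef_pos"],o["eef_rot"])
for n in("top","scene"):
    c=camera(n);cv2.imwrite(f"pics/{n}1.png",c["frame"]);print(n);blobs(c)
E
```

```text
[0.14020611 0.55706328 0.23035294] [-2.86467317e-04  1.23086606e-01  9.92395516e-01 -8.63702932e-04]
top
red [ 65 161  24  24 447] [ 76.3 172.3] [0.6337 0.2595 0.0453] [0.655 0.281 0.853]
brass [ 149   22  128   86 7204] [213.6  62.6] [0.8687 0.0166 0.0073] [1.386 0.256 0.853]
brass [530  52  30  34 390] [544.3  65.6] [ 0.8464 -0.6114  0.0354] [ 0.872 -0.116  0.853]
brass [549  78   9   8  23] [553.2  81.3] [ 0.8119 -0.6272  0.0351] [ 0.82  -0.619  0.038]
brass [538  87  12  15  47] [542.3  93.3] [ 0.7884 -0.6038  0.0352] [ 0.801 -0.595  0.039]
brass [549  88  11  13  43] [553.9  95.4] [ 0.7824 -0.6242  0.0352] [ 0.798 -0.116  0.853]
brass [172 175  12  12  78] [177.3 180.1] [0.619  0.075  0.0476] [0.636 0.083 0.052]
brass [418 200  15  11  78] [425.9 204.7] [ 0.5739 -0.372   0.0488] [ 0.584 -0.366  0.053]
scene
red [394  36   9  10  69] [398.   40.3] [0.0273 0.5469 0.2064] [0.039 1.283 0.218]
red [416  37   9  11  73] [420.2  42. ] [0.0677 0.6076 0.2077] [0.082 1.459 0.218]
red [545  89  15  14 142] [551.9  95.4] [0.5603 0.6409 0.2081] [1.251 1.618 0.634]
red [423 189  19  12 160] [
[... 333 characters left out ...]
  0  92  10 638] [42.1  3.2] [-2.3611 -0.7648 -0.0568] [ 1.251 -0.391  0.634]
brass [115   0  27   2  40] [125.7   0.3] [-2.3648 -0.1847 -0.0843] [-1.136 -0.064  0.161]
brass [530 159  21  19 272] [539.9 168.2] [0.6457 0.5898 0.0549] [0.661 0.663 0.062]
brass [525 201  24  14 114] [535.4 206.7] [0.7791 0.4187 0.071 ] [1.251 0.561 0.634]
brass [358 205   8  18 105] [361.7 213.4] [0.6276 0.0747 0.0312] [0.633 0.12  0.051]
brass [156 238  10  20 128] [160.9 247.3] [ 0.5813 -0.3733  0.0337] [ 1.251 -0.366  0.634]
brass [ 323  251  161  111 7947] [399.9 304.5] [0.8726 0.0148 0.0131] [1.251 0.173 0.634]
brass [   0  362   44   58 1352] [ 21.6 394.3] [ 0.8252 -0.6151  0.0347] [ 1.251 -0.391  0.634]
```

View pics/top1.png

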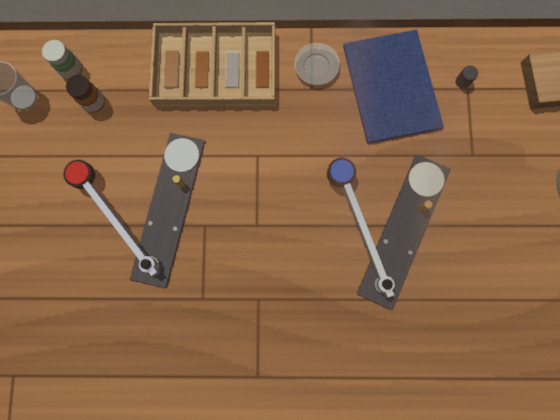

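View pics/scene1.png

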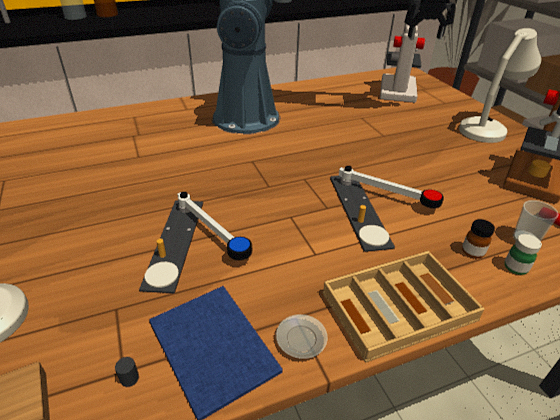

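```bash
cat >> h.py <<'E'
def uvz(c,u,v,z):
    E=c["extrinsics"];r=E[:3,:3]@[(u-c["cx"])/c["fx"],(v-c["cy"])/c["fy"],1];t=E[:3,3];return t+r*(z-t[2])/r[2]
def disc(c):
    W=cloud(c);f=c["frame"];hsv=cv2.cvtColor(f,cv2.COLOR_BGR2HSV)
    m=(hsv[...,1]<70)&(hsv[...,2]>150)&(abs(W[...,2]-.012)<.006)
    k,l,st,ce=cv2.connectedComponentsWithStats(m.astype(np.uint8))
    for i in range(1,k):
        if st[i,4]>100: print("disc",st[i],ce[i].round(1),np.mean(W[l==i],0).round(4))
E
python3 - <<'E'
from h import *
from scipy.spatial.transform import Rotation as R
o=status.get_obs();print(R.from_quat(o["eef_rot"],scalar_first=True).as_matrix().round(3))
for n in("top","scene"):
    c=camera(n);disc(c)
    if n=="top":
        print("post",uvz(c,177.2,179.5,.05),"hub",uvz(c,147,264.5,.055),"red",uvz(c,76.3,172.3,.046))
        cv2.imwrite("pics/crop.png",cv2.resize(c["frame"][130:300,50:220],None,fx=3.5,fy=3.5,interpolation=cv2.INTER_CUBIC))
    W=cloud(c);m=(W[...,2]>.05)&(W[...,2]<.062)&(np.hypot(W[...,0]-.42,W[...,1]-.13)<.06);print("hubtop",m.sum(),W[m].mean(0))
E
```

```text
[[-0.97   0.244 -0.001]
 [ 0.244  0.97  -0.001]
 [ 0.    -0.002 -1.   ]]
disc [312  43  27  19 147] [324.8  48.7] [ 0.8936 -0.2002  0.0128]
disc [225  51  14  36 429] [231.2  68.2] [ 0.8547 -0.0152  0.0096]
disc [164 138  35  34 892] [181.  154.4] [0.6773 0.077  0.0116]
disc [409 162  35  34 926] [426.  178.7] [ 0.6293 -0.3855  0.012 ]
post [0.61845637 0.0732582  0.05      ] hub [0.46550398 0.11856614 0.055     ] red [0.63307042 0.25944267 0.046     ]
hubtop 85 [0.46784221 0.12333203 0.05442886]
disc [359 225  30  20 473] [373.6 234.7] [0.6792 0.0782 0.0113]
disc [145 262  33  25 651] [161.2 273.9] [ 0.6321 -0.3845  0.0116]
disc [368 291  31  32 335] [383.2 306.6] [ 0.8577 -0.0122  0.0095]
disc [277 315  43  35 520] [292.8 326.7] [ 0.8405 -0.1877  0.0113]
hubtop 30 [0.47249665 0.12345141 0.05357475]
```

View pics/crop.png

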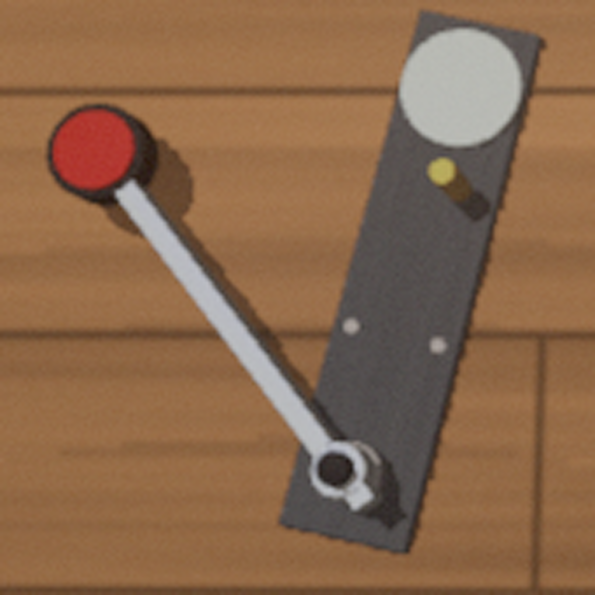

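The red arm is on the left stand: specimen at pixel (76,172), hub (147,265), disc (182,155), post (177,180). In world coordinates the pivot is at about (0.4675, 0.121), the rail points at -11.7° and the arm angle is about 0.90 rad. The lengths agree with the 215 mm given. I'll shut the fingers and move to the outer side of the bar.

```bash
python3 -m handwheel '[[[-1,-3,-1.2,0,0,0,0],[-1,-8,-3.3,0,0,0,0],[-1,-13.5,-5.5,0,0,0,0],[-1,-19,-7.8,0,0,0,0],[-1,-24.5,-10.1,0,0,0,0],[-1,-30,-12.3,0,0,0,0],[-1,-35.5,-14.6,0,0,0,0],[-1,-41,-16.9,0,0,0,0],[-1,-45.5,-18.7,0,0,0,0],[-1,-47.6,-19.6,0,0,0,0]]]'
```

```text
time_s: 1.45
eef_pos: [0.5558, 0.2493, 0.2309]
eef_rot: [-0.0, 0.124, 0.992, -0.0]
wrist_force: [0.0, 0.5, -0.2]
opening: 0.002
grasp_force: 0.0
```

```bash
python3 -m handwheel '[[[-1,0,0,4,0,0,0],[-1,0,0,9,0,0,0],[-1,0,0,13,0,0,0],[-1,0,0,16,0,0,0],[-1,0,0,18.5,0,0,0],[-1,0,0,20,0,0,0],[-1,0,0,20,0,0,0]]]'
python3 - <<'E'
from h import *
c=camera("top");cv2.imwrite("pics/d.png",cv2.resize(c["frame"][130:300,50:220],None,fx=3.5,fy=3.5))
c=camera("wrist");cv2.imwrite("pics/w.png",c["frame"])
# path: tool shift needed for contact-centre positions, arm angle a, clearance g
from scipy.spatial.transform import Rotation as R
o=status.get_obs();M=R.from_quat(o["eef_rot"],scalar_first=True).as_matrix();p=o["eef_pos"];print(p,o["wrist_force"])
P=np.array([.4675,.121]);f=np.deg2rad(-11.7)
for a in np.deg2rad([51.5,45,40,35,30,25,20,15,10,5,2,0]):
    r=.15;g=.006+.0145*np.cos(a)+.011*np.sin(a);t=f+a
    w=P+r*np.array([np.cos(t),np.sin(t)])+g*np.array([-np.sin(t),np.cos(t)])
    d=M.T@np.array([*(w-p[:2]),0]);print(round(np.rad2deg(a)),(d[:2]*100).round(1))
E
```

```text
time_s: 2.33
eef_pos: [0.553, 0.2514, 0.0302]
eef_rot: [-0.001, 0.123, 0.992, -0.0]
wrist_force: [-0.1, 0.6, 0.0]
opening: -0.001
grasp_force: 0.0
[0.55467079 0.25163847 0.03216926] [ 0.61335311 -0.5437123   0.31120406]
52 [-1.7 -1.3]
45 [-3.1 -2.1]
40 [-4.2 -2.9]
35 [-5.2 -3.8]
30 [-6.1 -4.7]
25 [-7.  -5.8]
20 [-7.7 -6.9]
15 [-8.4 -8.1]
10 [-8.9 -9.4]
5 [ -9.3 -10.7]
2 [ -9.5 -11.6]
0 [ -9.6 -12.1]
```

View pics/d.png

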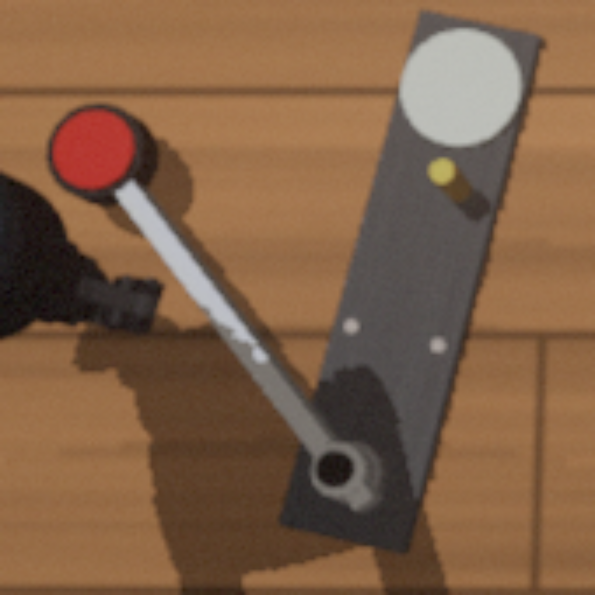

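The gripper is on the outer side of the bar, with fingertips at crop pixel (125,300) and a clear gap to it. Now I'll sweep along the arc and stop short of home.

```bash
python3 -m handwheel '[[[-1,-1.7,-1.2,0,0,0,0],[-1,-2.9,-2,0,0,0,0],[-1,-4.2,-2.9,0,0,0,0],[-1,-5.2,-3.8,0,0,0,0],[-1,-6.1,-4.7,0,0,0,0],[-1,-7,-5.8,0,0,0,0],[-1,-7.7,-6.9,0,0,0,0],[-1,-8.4,-8.1,0,0,0,0],[-1,-8.9,-9.2,0,0,0,0],[-1,-9.2,-10,0,0,0,0]]]'
python3 - <<'E'
from h import *
c=camera("top");blobs(c);cv2.imwrite("pics/e.png",cv2.resize(c["frame"][130:300,50:220],None,fx=3.5,fy=3.5))
o=status.get_obs();print(o["eef_pos"],o["wrist_force"])
E
```

```text
time_s: 3.68
eef_pos: [0.6191, 0.131, 0.0313]
eef_rot: [0.0, 0.123, 0.992, 0.0]
wrist_force: [-0.4, 1.4, -0.8]
opening: 0.001
grasp_force: 0.5
red [151 136  24  23 435] [162.2 146.9] [0.6812 0.1041 0.0456] [0.704 0.126 0.853]
brass [ 149   21  127   86 7325] [213.2  62.6] [0.8675 0.0168 0.0076] [1.387 0.346 0.853]
brass [529  52  31  49 858] [546.5  72.6] [ 0.8328 -0.616   0.0351] [ 0.872 -0.116  0.853]
brass [172 175  12  13  81] [177.5 180.2] [0.619  0.0745 0.0477] [0.636 0.083 0.052]
brass [419 200  14  12  81] [425.8 205.1] [ 0.5733 -0.3722  0.0489] [ 0.582 -0.116  0.853]
[0.61924896 0.13005975 0.03131009] [ 0.90478561 -0.03171938 -0.7074553 ]
```

View pics/e.png

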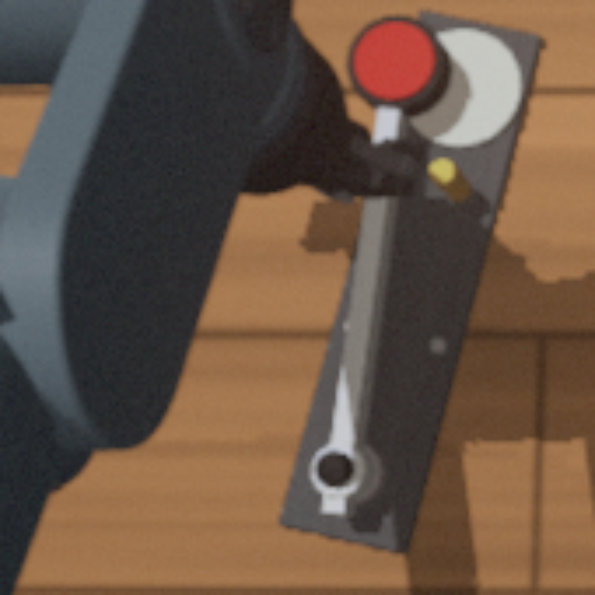

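The arm has followed: the red disc is at crop pixel (393,60), about 7° from home. I'll close the rest gently, watching the force.

```bash
python3 -m handwheel '[[[-1,-0.1,-0.5,0,0,0,0],[-1,-0.2,-1,0,0,0,0],[-1,-0.2,-1.3,0,0,0,0],[-1,-0.2,-1.5,0,0,0,0],[-1,-0.2,-1.6,0,0,0,0],[-1,-0.2,-1.6,0,0,0,0]]]'
python3 -m handwheel '[[[-1,0,-0.1,0,0,0,0],[-1,0,-0.2,0,0,0,0],[-1,0,-0.2,0,0,0,0]]]'
python3 - <<'E'
from h import *
c=camera("top");blobs(c)
E
```

```text
time_s: 4.47
eef_pos: [0.617, 0.1158, 0.0314]
eef_rot: [0.0, 0.123, 0.992, -0.0]
wrist_force: [0.2, 0.6, 0.3]
opening: -0.003
grasp_force: 0.2
time_s: 4.85
eef_pos: [0.6165, 0.1138, 0.0313]
eef_rot: [-0.0, 0.123, 0.992, -0.0]
wrist_force: [0.3, 0.3, -0.5]
opening: 0.0
grasp_force: 0.4
red [164 138  24  23 430] [175.7 148.8] [0.6773 0.0791 0.0455] [0.699 0.101 0.853]
brass [ 149   21  127   86 7288] [213.5  62.7] [0.8671 0.0167 0.0076] [1.386 0.346 0.853]
brass [529  51  31  51 941] [546.3  73.6] [ 0.83   -0.615   0.0353] [ 0.874 -0.116  0.853]
brass [179 180   5   7  21] [181.1 183.5] [0.6176 0.0716 0.0216] [0.622 0.078 0.035]
brass [419 200  14  12  84] [425.8 204.9] [ 0.5736 -0.3722  0.0487] [ 0.584 -0.367  0.054]
```

Nearly there. I'll creep on until the force shows contact with the post.

```bash
for i in 1; do python3 -m handwheel '[[[-1,0,-0.1,0,0,0,0],[-1,0,-0.2,0,0,0,0],[-1,0,-0.2,0,0,0,0]]]'; done
python3 -m handwheel '[[[-1,0,-0.1,0,0,0,0],[-1,0,-0.1,0,0,0,0]]]'
```

```text
time_s: 5.28
eef_pos: [0.616, 0.1118, 0.0313]
eef_rot: [0.0, 0.123, 0.992, -0.0]
wrist_force: [1.0, 0.6, 0.7]
opening: 0.002
grasp_force: 0.4
time_s: 5.52
eef_pos: [0.6159, 0.1116, 0.0313]
eef_rot: [0.0, 0.123, 0.992, 0.001]
wrist_force: [2.3, 4.5, -0.4]
opening: 0.0
grasp_force: 2.4
```

```bash
python3 -m handwheel '[[[-1,0,-0.1,0,0,0,0],[-1,0,-0.1,0,0,0,0],[-1,0,-0.1,0,0,0,0]]]'
python3 - <<'E'
from h import *
c=camera("top");blobs(c)
E
```

```text
time_s: 5.9
eef_pos: [0.6159, 0.1114, 0.0314]
eef_rot: [0.0, 0.123, 0.992, 0.001]
wrist_force: [2.8, 7.2, -1.9]
opening: 0.004
grasp_force: 4.1
red [166 138  24  23 428] [177.2 149.1] [0.677  0.0764 0.0454] [0.7   0.098 0.853]
brass [ 149   21  127   86 7312] [213.4  62.8] [0.8662 0.0167 0.0076] [1.388 0.24  0.853]
brass [528  52  32  51 954] [546.2  73.6] [ 0.831  -0.6155  0.0352] [ 0.873 -0.116  0.853]
brass [418 200  15  12  79] [425.7 204.8] [ 0.5736 -0.3721  0.049 ] [ 0.581 -0.367  0.053]
```

Motion has stopped while the force climbs to about 8 N, so the arm is on the post. I'll back straight off, lift and check.

```bash
python3 -m handwheel '[[[-1,0,0.3,0,0,0,0],[-1,0,1.5,0,0,0,0],[-1,0,4,0,0,0,0],[-1,0,7,0,0,0,0],[-1,0,9,-3,0,0,0],[-1,0,11,-8,0,0,0],[-1,0,15,-13,0,0,0],[-1,0,19,-17,0,0,0],[-1,0,22,-18,0,0,0],[-1,0,22,-18,0,0,0]]]'
python3 - <<'E'
from h import *
c=camera("top");blobs(c);cv2.imwrite("pics/f.png",cv2.resize(c["frame"][130:300,50:220],None,fx=3.5,fy=3.5))
blobs(camera("scene"))
E
```

```text
time_s: 7.2
eef_pos: [0.6694, 0.326, 0.2126]
eef_rot: [0.001, 0.122, 0.993, 0.0]
wrist_force: [0.9, 0.5, -0.2]
opening: 0.007
grasp_force: 0.0
red [166 138  24  23 432] [177.2 149.1] [0.6769 0.0766 0.0453] [0.699 0.098 0.853]
brass [ 149   21  127   86 7213] [213.6  62.1] [0.8697 0.0166 0.0074] [1.388 0.252 0.853]
brass [530  52  30  50 725] [546.4  73.1] [ 0.8333 -0.6152  0.0351] [ 0.873 -0.588  0.039]
brass [198 103   8   4  17] [201.2 104.5] [0.7801 0.0421 0.0068] [0.781 0.05  0.016]
brass [173 175  11  13  75] [177.5 180.3] [0.6186 0.0745 0.0478] [0.637 0.081 0.053]
brass [418 200  15  11  79] [425.5 205. ] [ 0.5735 -0.3717  0.0488] [ 0.582 -0.116  0.853]
red [393  36  10  11  75] [397.7  40.5] [0.0261 0.5467 0.2055] [1.251 1.282 0.634]
red [416  37   9  11  75] [420.3  42. ] [0.068  0.6073 0.2077] [0.083 1.463 0.218]
red [545  89  14  14 145] [551.8  95.6] [0.5604 0.6411 0.2072] [0.575 1.617 0.218]
red [541 207  19  17 143] [550.9 213.9] [0.8009 0.4295 0.0694] [0.836 0.552 0.085]
red [366 217  21  13 209] [376.2 223. ] [0.6794 0.0781 0.0455] [1.251 0.103 0.634]
blue [229 237  21
[... 177 characters left out ...]
  0  92  10 638] [42.2  3.2] [-2.3615 -0.766  -0.0571] [ 1.251 -0.391  0.634]
brass [114   0  28   2  41] [125.4   0.3] [-2.3668 -0.1858 -0.0855] [-1.13  -0.063  0.166]
brass [530 159  21  19 276] [539.8 168.3] [0.6453 0.5896 0.0545] [1.251 0.662 0.634]
brass [527 200  30  15 120] [537.9 206.8] [0.7802 0.4209 0.0721] [0.815 0.563 0.086]
brass [358 204   8  19 103] [361.6 213.1] [0.6279 0.0745 0.0334] [0.633 0.092 0.051]
brass [156 238  10  20 130] [160.9 247.2] [ 0.5813 -0.3732  0.0331] [ 1.251 -0.364  0.634]
brass [ 323  251  162  112 8211] [400.1 304.4] [0.8727 0.0158 0.0131] [1.251 0.173 0.634]
brass [   0  362   43   58 1413] [ 21.5 394.4] [ 0.8253 -0.615   0.0348] [ 1.251 -0.391  0.634]
```

View pics/f.png

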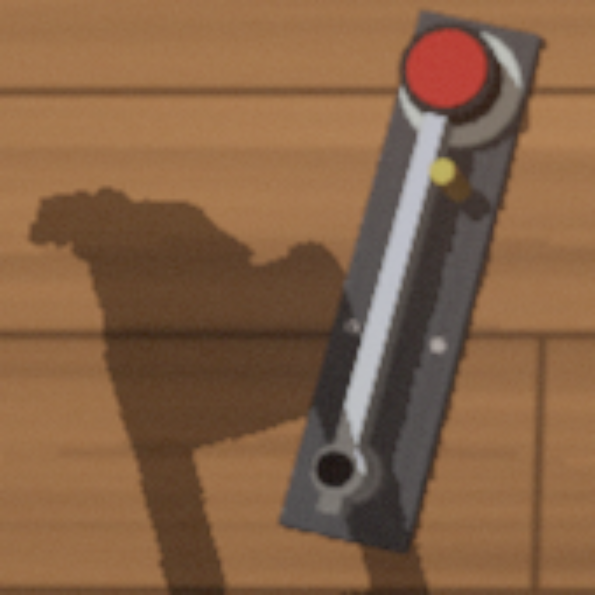

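The bar rests against the post at crop pixel (441,171). The red disc is at world (0.677, 0.077), within 2 mm of the viewing disc centre, and didn't move when I released it. The blue specimen has not moved, and the robot is clear.

```bash
python3 -c "
from bench import ctrl
print(ctrl.hand_in())"
```

```text
the job is handed in; nothing more can be done
None
```

The red arm rests home against its brass stop post, with the red specimen over its white viewing disc (within about 2 mm of centre); the blue arm did not move, and the job was handed in at about 7 s.

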